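# Line up the turned jar and toy buildings by height on the display board

## Robot

A 6-joint arm with a two-finger parallel gripper is mounted at the origin on a cart in front of the work surface, level with it; the furniture and walls round the work are solid. World frame = base frame: x ahead of the robot, y to its left, z up, the work surface at z = 0. Lengths are in mm, angles in rad, forces in N, time in s.
With the tool pointing down it reaches from about 275 to 825 mm from the base axis. Payload 4.9 kg.
Tool frame: the origin (TCP) lies at the very end of the fingers, on their centre line; the grasp point (between the pads) lies 19 mm behind it; z points along the fingers, y is the direction in which the jaws open and shut (so a half turn about z gives the same grasp; the last joint's range is limited). The gripper opens to 85 mm and grips with 20 to 120 N. Pads are 22 mm wide; open, the fingers measure 114 mm over their backs; the gripper's body (76 mm by 85 mm) begins 54 mm behind the grasp point. The pads swing forward as they close: fully open they stand 13 mm farther back than shut.
Start: joints at [-1.414, 0.326, -0.193, 1.052, 0, 1.437], TCP at [157.707, -526.922, 231.281] pointing down, gripper open.
Joint ranges: [-2.65, 2.65], [-0.97, 1.79], [-1.3, 1.35], [-1.93, 2.1], [-1.47, 1.37], [-3.14, 3.14]. Speed limits (rad/s): [2.57, 2.57, 3.14, 3.14, 3.14, 3.14].

## Interface

Orientations are given as [roll, pitch, yaw] about the fixed x, y, z axes, in that order (R = Rz(yaw) Ry(pitch) Rx(roll)).
In Python, from bench import bot, solve_ik, imaging gives the robot as it stands. Calls block until the motion is done:
- bot.move_ptp(position, orientation): joint-space move of the TCP to a pose.
- bot.movel(position, rot=None, max_speed=150, threshold=None): straight line of the TCP; rot=None keeps the orientation; max_speed is the mean speed in mm/s. With threshold (N) it stops when the force on the tool has changed by that much, and returns True; else False.
- bot.move_j(angles): joint-space move.
- bot.grip(opening, effort=None): opening from 0.0 (shut) to 1.0 (fully open); effort is the grip in N (None keeps the last); returns when the fingers have stopped.
- bot.dwell(seconds).
- solve_ik(position, orientation): joint angles nearest the present ones, or None.
- bot.get_state(): the state.
- imaging.capture(name): name is "scene" or "top" or "wrist"; returns the picture (480x640x3 uint8, blue, green, red); there is no depth.
- imaging.camera_model(name): a dict with "K" (3x3 intrinsics, pixels), "k1" (the pictures are not rectified: a ray, as slopes to the right and down, at radius r is drawn at 1 + k1 r^2 times it, then the intrinsics apply), "position" and "rotation" of the camera in the world. Camera axes: x right, y up, looking along -z (the intrinsics and any distortion apply to the point x, -y, -z); pixel columns grow to the right and rows downward; lengths in mm; the calibration is good to about 2 mm. A picture is of the moment at which its call begins: read the wrist's pose just before it. camera_model takes no time and is no camera call; for the wrist camera it gives the pose at the moment of the call.
A pose or a line that the arm cannot do raises bot.IKError and nothing moves.
- bot.sign_off(): hands the job in, once; it reports no verdict.
The state is a dict: "t": time; "qpos": joint angles; "joint_velocities": joint speeds; "effort": joint torques, N m; "tcp_pos": TCP position; "orientation": TCP orientation; "contact_force": force on the tool from outside, world axes, zero at the start; "wrist_torque": the same for the moment, N m; "opening": opening from 0.0 (shut) to 1.0 (fully open).
Only numpy, scipy, OpenCV 4.12 (cv2) and the standard library are available. Lean on these libraries where they do the work, as an engineer would, in place of code of your own. Each camera call takes 0.05 s, during which the arm holds its last target.

## Task

Set the four display pieces that stand about on the table (the lidded jar, the pale round tower, the house and the slim dark tower) on the four cork pads of the display board, one centred on each pad, in order of height: the shortest on the pad next to the standing wooden sign, rising to the tallest at the end by the sanding block. The sign may stand at either end of the board. Leave all four upright and let go, do not knock any over, and leave the sign and the sanding block where they are.

Things in the scene. Friction and masses are not known exactly. Their poses are not given: they have to be found in the camera images.
- jar: small lidded jar of pale turned wood with a ball knob on its lid (lid and jar are one piece), 73 mm tall, largest diameter 47 mm, the shortest piece. Weighs about 0.05 kg. Grasp it round the belly, which is 44 to 47 mm wide from 15 to 48 mm above the underside. Loose, standing upright on the table at the start, anywhere and turned any way. Origin: centre of its underside, z up.
- round_tower: pale round toy tower with printed half-timbering and a cone roof, 99 mm tall; the shaft widens from 41 mm at the foot to the 50 mm wide eave 76 mm up, above it the roof tapers to a point. Weighs about 0.06 kg. Grasp it round the shaft just below the eave. Loose, standing upright on the table at the start, anywhere and turned any way. Origin: centre of its underside, z up.
- house: amber oiled wooden toy house with a saddle roof and chimney, 125 mm tall; body 52 x 50 mm (x by y) at the foot, 58 x 56 mm at the eave 88 mm up. Walls are square to its x and y axes, roof ridge along x. Weighs about 0.09 kg. Grasp it across two opposite walls just below the eave. Loose, standing upright on the table at the start, anywhere and turned any way. Origin: centre of its underside, z up.
- slim_tower: amber oiled slim round toy tower with a cone roof, 143 mm tall, the tallest piece; the shaft widens from 38 mm at the foot to the 46 mm wide eave 116 mm up. Weighs about 0.06 kg. Grasp it round the shaft just below the eave. Loose, standing upright on the table at the start, anywhere and turned any way. Origin: centre of its underside, z up.
- pad_1: cork pad, 74 x 74 x 3 mm, the leftmost (seen from the robot) of four in a straight row on a low wooden display board (96 x 342 x 12 mm, fixed to the table, placed and turned differently each time). Pads are fixed, 85 mm apart centre to centre. Origin: centre of its underside; its top is 3 mm higher, 15 mm above the table. y axis along the row towards its left end, x across the row away from the robot, z up
- pad_2: cork pad, 74 x 74 x 3 mm, the second from the left of four in a straight row on a low wooden display board (96 x 342 x 12 mm, fixed to the table, placed and turned differently each time). Pads are fixed, 85 mm apart centre to centre. Origin: centre of its underside; its top is 3 mm higher, 15 mm above the table. y axis along the row towards its left end, x across the row away from the robot, z up
- pad_3: cork pad, 74 x 74 x 3 mm, the third from the left of four in a straight row on a low wooden display board (96 x 342 x 12 mm, fixed to the table, placed and turned differently each time). Pads are fixed, 85 mm apart centre to centre. Origin: centre of its underside; its top is 3 mm higher, 15 mm above the table. y axis along the row towards its left end, x across the row away from the robot, z up
- pad_4: cork pad, 74 x 74 x 3 mm, the rightmost of four in a straight row on a low wooden display board (96 x 342 x 12 mm, fixed to the table, placed and turned differently each time). Pads are fixed, 85 mm apart centre to centre. Origin: centre of its underside; its top is 3 mm higher, 15 mm above the table. y axis along the row towards its left end, x across the row away from the robot, z up
- end_sign: standing wooden sign, a round-topped thin plate on a foot, 76 mm tall, 84 mm wide and 24 mm thick, standing loose on the table just off one end of the board, broadside to the row, 75 mm from the centre of the end pad: it marks the end where the shortest piece goes. Either end, differing each time. Do not move it. Origin: centre of its underside
- sanding_block: wooden sanding block, 39 x 65 x 28 mm, lying loose on the table just off the other end of the board, 75 mm from the centre of that end pad: the tallest piece goes next to it. Do not move it. Origin: centre of its underside
Mind the look-alikes: they are no part of the job. What is shaped like the slim_tower but purple is not meant.

How it is judged (in metres and radians):
At the end, for the whole second after the job is handed in: Counting from the pad beside the standing sign, the jar, the round tower, the house and the slim tower stand in that order, one on each pad, each within 15 mm of its pad's centre, on the pad, upright within 0.1 rad, released and at rest; sign and sanding block are within 20 mm of where they stood (((horizontal distance between end_sign and pad_1 below 0.13 m and horizontal distance between jar and pad_1 below 0.015 m and horizontal distance between round_tower and pad_2 below 0.015 m and horizontal distance between house and pad_3 below 0.015 m and horizontal distance between slim_tower and pad_4 below 0.015 m) or (horizontal distance between end_sign and pad_4 below 0.13 m and horizontal distance between jar and pad_4 below 0.015 m and horizontal distance between round_tower and pad_3 below 0.015 m and horizontal distance between house and pad_2 below 0.015 m and horizontal distance between slim_tower and pad_1 below 0.015 m)) and z of jar in the frame of pad_1 between -0.001 and 0.008 m and angle between each of jar, round_tower, house, slim_tower's own z axis and vertical below 0.1 rad and linear speed of each of jar, round_tower, house, slim_tower below 0.02 m/s and z of round_tower in the frame of pad_1 between -0.001 and 0.008 m and z of house in the frame of pad_1 between -0.001 and 0.008 m and z of slim_tower in the frame of pad_1 between -0.001 and 0.008 m and distance of each of end_sign, sanding_block from where it was at the start of the episode below 0.02 m); the robot touches nothing.
It fails at once if one of the four pieces is knocked over (angle between any of jar, round_tower, house, slim_tower's own z axis and vertical above 1 rad).
It fails at once if the sign or the sanding block is moved more than 20 mm (distance of any of end_sign, sanding_block from where it was at the start of the episode above 0.02 m).
It also fails if it takes over 96 s, if anything falls off the work surface, if the arm or the gripper's body presses on something with over 40 N, if the wrist force passes 120 N, or if a joint passes its speed limit or range.

## Working session

There is one attempt and no reset: what is moved stays moved. The work goes in short steps, each a Python script; the robot and the scene stay as the last script left them, time stands still between calls to the robot, and variables do not carry over. Pictures are saved under pics/ and viewed, and the job is handed in when it is done.

```bash
ls; mkdir -p pics
python3 - <<'E'
from bench import bot, imaging
import cv2
for n in("scene","top","wrist"):
    m=imaging.camera_model(n); print(n,m)
    cv2.imwrite(f"pics/{n}0.png",imaging.capture(n))
print(bot.get_state())
E
```

```text
pics
scene {'K': array([[590.47735956,   0.        , 321.35407714],
       [  0.        , 590.47735956, 226.13039954],
       [  0.        ,   0.        ,   1.        ]]), 'k1': 0.024963140613279665, 'position': array([ -121.16162038, -1208.46711963,  1112.12057182]), 'rotation': array([ 0.88756237,  0.00990181, -0.51581753])}
top {'K': array([[510.77356655,   0.        , 313.2307977 ],
       [  0.        , 510.77356655, 237.06766374],
       [  0.        ,   0.        ,   1.        ]]), 'k1': -0.058246127711063515, 'position': array([ 447.5359207 ,  -53.97535893, 1267.06048618]), 'rotation': array([ 0.0651054 ,  0.01340242, -1.55243072])}
wrist {'K': array([[347.05013087,   0.        , 317.1850987 ],
       [  0.        , 347.05013087, 235.74677306],
       [  0.        ,   0.        ,   1.        ]]), 'k1': -0.04191348612207062, 'position': array([ 223.24702985, -507.14478024,  372.26446202]), 'rotation': array([-0.27337437,  0.00137949, -1.2807095 ])}
{'t': 0.15, 'qpos': array([-1.41420641e+00,  3.26782312e-01, -1.93403166e-01,  1.05201419e+00,
        2.49472433e-05,  1.43659499e+00]), 'joint_velocities': array([-8.71019335e-04, -2.30417702e-03,  2.53175325e-03,  9.15939992e-05,
       -1.28145943e-03, -7.63042885e-04]), 'effort': array([-3.76696780e-04, -4.43704748e+01,  2.62663472e+01,  1.05055387e-02,
       -1.46399625e-04,  3.01042306e-06]), 'tcp_pos': array([ 157.63357843, -526.43108991,  230.65840374]), 'orientation': array([-3.14020527e+00, -2.12488394e-04,  2.90791089e-01]), 'contact_force': array([0.20098527, 0.65331786, 0.10925782]), 'wrist_torque': array([ 0.03745273,  0.00645996, -0.03725093]), 'opening': 1.0017681906546738}
```

View pics/top0.png

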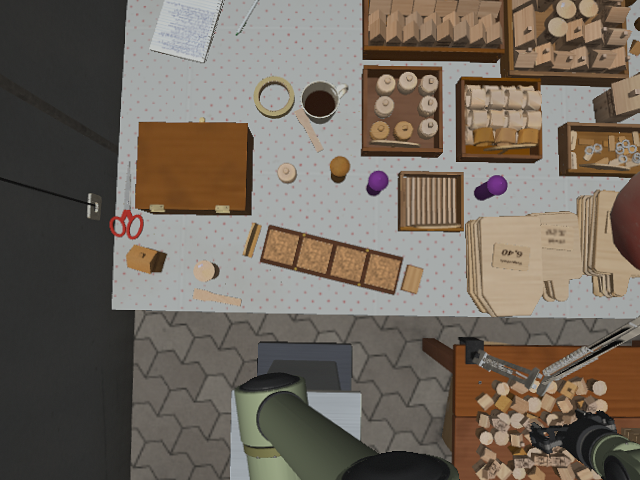

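View pics/scene0.png

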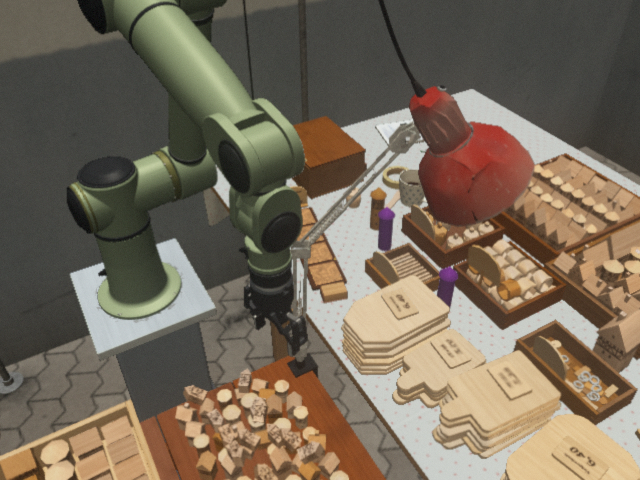

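The top view shows:
- **Sign:** (253,239), at the left end.
- **Sanding block:** (412,279).
- **Jar:** (287,172).
- **Slim tower (amber):** (340,167).
- **Round tower:** (205,270).
- **House:** (146,258).
- **Purple look-alikes:** (377,181) and (490,187).

A lamp stands on the right, near the arm. I'll zoom in to get exact pixels.

```bash
cat > h.py <<'E'
import numpy as np, cv2
from scipy.spatial.transform import Rotation as R
def ray(m,px):
    K=m["K"]; p=np.atleast_2d(np.asarray(px,float))
    d=(p-[K[0,2],K[1,2]])/[K[0,0],K[1,1]]
    u=d.copy()
    for _ in range(20): u=d/(1+m["k1"]*(u**2).sum(1,keepdims=True))
    v=np.c_[u[:,0],-u[:,1],-np.ones(len(u))]
    return R.from_euler('xyz',m["rotation"]).apply(v)
def plane(m,px,z):
    v=ray(m,px); o=np.asarray(m["position"]); t=(z-o[2])/v[:,2]
    return (o+t[:,None]*v)[:,:2]
def proj(m,P):
    v=R.from_euler('xyz',m["rotation"]).inv().apply(np.atleast_2d(P)-m["position"])
    u=np.c_[v[:,0],-v[:,1]]/-v[:,2:]
    u=u*(1+m["k1"]*(u**2).sum(1,keepdims=True))
    return u*[m["K"][0,0],m["K"][1,1]]+[m["K"][0,2],m["K"][1,2]]
E
python3 - <<'E'
import cv2,numpy as np
im=cv2.imread('pics/top0.png')
c=im[225:305,110:270]; cv2.imwrite('pics/c1.png',cv2.resize(c,None,fx=5,fy=5,interpolation=cv2.INTER_CUBIC))
c=im[145:305,235:435]; cv2.imwrite('pics/c2.png',cv2.resize(c,None,fx=3.75,fy=3.75,interpolation=cv2.INTER_CUBIC)[:600])
E
```

```text
(no output)
```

View pics/c1.png

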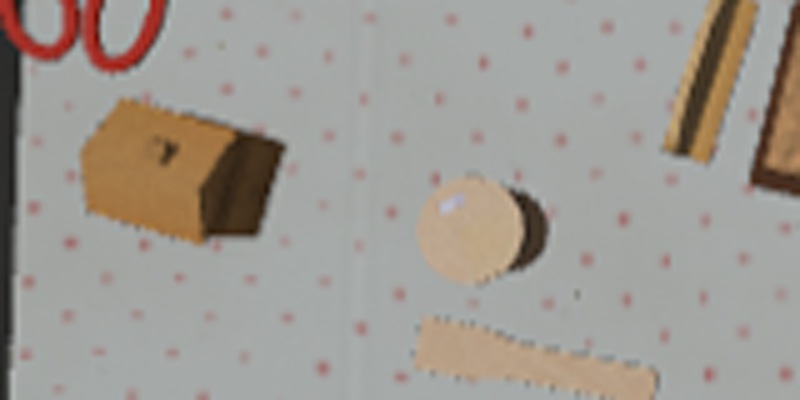

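View pics/c2.png

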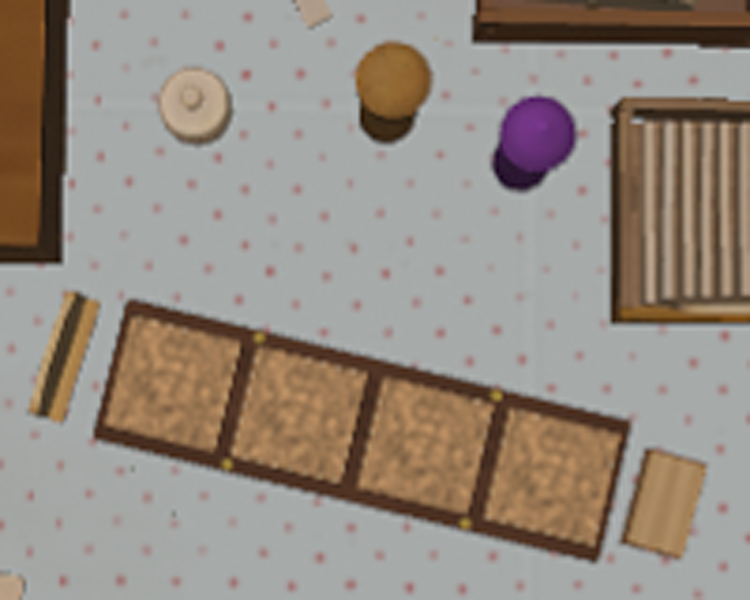

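View pics/wrist0.png

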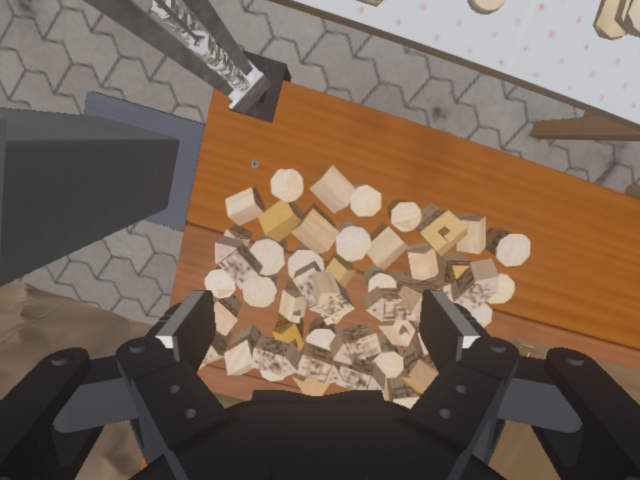

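The wrist view shows the lamp clamp at (260,85), between the gripper and the table. I'll triangulate the lamp before sweeping the arm left.

Run:
```python
import cv2,numpy as np
t=cv2.imread('pics/top0.png');s=cv2.imread('pics/scene0.png')
a=cv2.resize(t[290:480,440:640],None,fx=4,fy=4,interpolation=cv2.INTER_CUBIC)[:600]
b=cv2.resize(s[70:390,180:440],None,fx=2,fy=2,interpolation=cv2.INTER_CUBIC)[:600]
cv2.imwrite('pics/l1.png',a);cv2.imwrite('pics/l2.png',b[:600])
```

```text
(no output)
```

View pics/l1.png

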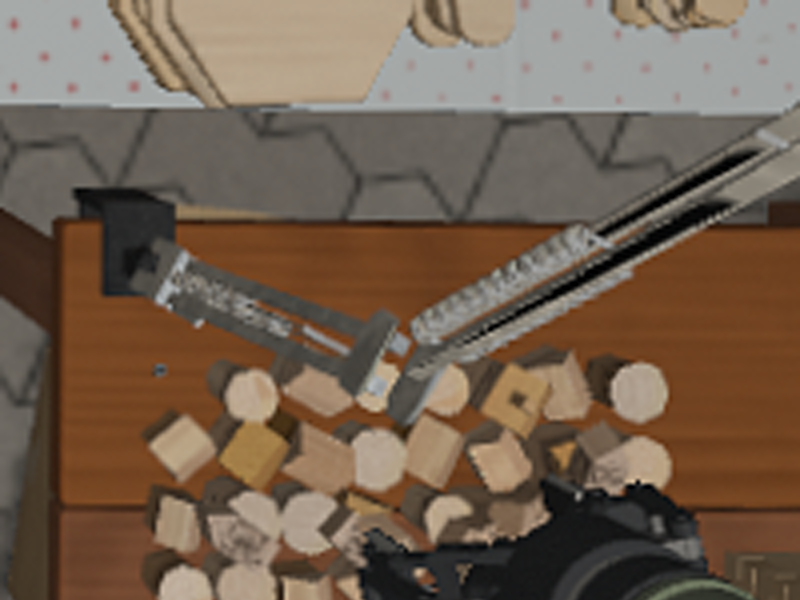

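View pics/l2.png

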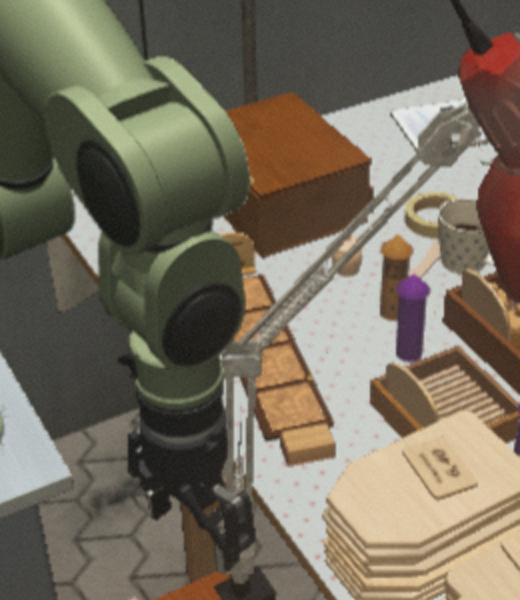

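Run:
```python
from h import *; from bench import imaging,bot
T=imaging.camera_model("top");S=imaging.camera_model("scene")
def tri(a,b):
    v1=ray(T,a)[0];v2=ray(S,b)[0];v1/=np.linalg.norm(v1);v2/=np.linalg.norm(v2)
    o1,o2=T["position"],S["position"]
    A=np.c_[v1,-v2];x=np.linalg.lstsq(A,o2-o1,rcond=None)[0]
    p,q=o1+x[0]*v1,o2+x[1]*v2
    return ((p+q)/2).round(),np.linalg.norm(p-q).round(1)
print("elbow",tri((537,380),(301,249)));print("clamp",tri((475,352),(303,365)))
# lamp upper arm: point on image, ray at assorted heights
for z in(300,400,500,600): print(z,plane(S,(403,135),z).round(),plane(T,(639,312),z).round(), plane(S,(350,192),z).round())
print("slim check tip",tri((340,163),(378,190)))
# boom: line of elbow->head; purple1
```

```text
elbow (array([ 260., -441.,  359.]), np.float64(0.1))
clamp (array([ 254., -438.,    3.]), np.float64(0.6))
300 [[ 743. -111.]] [[ 378. -666.]] [[ 484. -260.]]
400 [[ 637. -246.]] [[ 385. -602.]] [[ 410. -377.]]
500 [[ 531. -381.]] [[ 392. -539.]] [[ 335. -494.]]
600 [[ 424. -516.]] [[ 399. -476.]] [[ 261. -611.]]
slim check tip (array([688., -94., 129.]), np.float64(4.6))
```

Run:
```python
from h import *; from bench import imaging,bot,solve_ik
T=imaging.camera_model("top");S=imaging.camera_model("scene")
n=np.cross(ray(T,(545,375))[0],ray(T,(636,313))[0])
for px in((350,192),(403,135)):
    v=ray(S,px)[0]; t=n@(T["position"]-S["position"])/(n@v); print((S["position"]+t*v).round())
for r,z in((280,250),(280,350),(300,450),(280,500),(230,450)):
    a=-1.28
    for yaw in(.29,): 
        q=solve_ik([r*np.cos(a),r*np.sin(a),z],[np.pi,0,yaw]); print(r,z,None if q is None else np.round(q,2))
```

```text
[ 346. -477.  486.]
[ 425. -514.  599.]
280 250 [-1.55 -0.22 -0.73  1.06  0.    1.31]
280 350 [-1.55 -0.26 -0.5   1.33  0.    1.31]
300 450 [-1.53 -0.21 -0.22  1.56  0.    1.32]
280 500 [-1.55 -0.23 -0.11  1.69  0.    1.31]
230 450 [-1.61 -0.35 -0.31  1.61  0.    1.25]
```

Run:
```python
from h import *; from bench import imaging
T=imaging.camera_model("top"); im=cv2.imread('pics/top0.png')
hsv=cv2.cvtColor(im,cv2.COLOR_BGR2HSV)
m=((hsv[...,1]>70)&(hsv[...,0]<30)).astype(np.uint8)*255
m=cv2.morphologyEx(m,cv2.MORPH_OPEN,np.ones((3,3)))
cs,_=cv2.findContours(m,cv2.RETR_EXTERNAL,cv2.CHAIN_APPROX_NONE)
for c in cs:
    x,y,w,h=cv2.boundingRect(c)
    if cv2.contourArea(c)<100 or y<120 or y+h>312 or x>450: continue
    rc=cv2.minAreaRect(c); print((x,y,w,h),cv2.contourArea(c))
    if w>100 and y>200:
        b=plane(T,cv2.boxPoints(rc),12); print(b.round(1),[np.linalg.norm(b[i]-b[i-1]).round(1) for i in range(4)],b.mean(0))
    elif w<60:
        print(' rect',np.round(rc[0],1),np.round(rc[1],1),round(rc[2],1), 'circ',cv2.minEnclosingCircle(c))
# bright roofs
for nm,(cx,cy),z,D in(("round",(205,270),76,50),("slim",(340,167),116,46),("jar",(287,172),40,47)):
    w=hsv[cy-22:cy+22,cx-22:cx+22]; mm=((w[...,1]>(55 if nm!="slim" else 100))&(w[...,2]>95)&(w[...,0]<30)).astype(np.uint8)
    cc=max(cv2.findContours(mm,cv2.RETR_EXTERNAL,cv2.CHAIN_APPROX_NONE)[0],key=cv2.contourArea)
    e=cv2.fitEllipse(cc); p=np.array(e[0])+[cx-22,cy-22]
    f=plane(T,[p,p+[1,0]],z); sc=np.linalg.norm(f[1]-f[0])
    print(nm,p.round(1),'diam',np.round(np.array(e[1])*sc,1),'exp',D,'pos',f[0].round(1))
```

```text
(401, 265, 22, 28) 391.5
 rect [411.7 278.7] [16.6 26.1] 15.3 circ ((411.256103515625, 278.743896484375), 14.504404067993164)
(126, 245, 40, 29) 777.5
 rect [144.5 259.3] [37.9 24.1] 17.1 circ ((145.6092987060547, 258.7627868652344), 19.9671573638916)
(260, 226, 143, 68) 5067.5
[[ 467.4   95.5]
 [ 560.2   74.7]
 [ 483.4 -256.2]
 [ 391.6 -234.1]] [np.float64(338.3), np.float64(95.1), np.float64(339.7), np.float64(94.5)] [475.66146045 -80.03583419]
(243, 223, 18, 34) 286.0
 rect [251.6 239.5] [ 9.9 33.6] 17.4 circ ((251.5, 239.5), 16.86722755432129)
(109, 210, 34, 29) 491.5
 rect [125.5 224. ] [28. 33.] 90.0 circ ((125.75342559814453, 224.18150329589844), 17.052932739257812)
(398, 171, 66, 61) 3805.5
(330, 156, 20, 27) 369.5
 rect [339.5 169. ] [26. 19.] 90.0 circ ((339.0, 169.0), 13.153046607971191)
round [203.9 270.6] diam [45.7 48.1] exp 50 pos [441.8 217.7]
slim [339.3 165.8] diam [43.1 43.2] exp 46 pos [686.1 -93.7]
jar [286.5 172.8] diam [42.8 46.2] exp 47 pos [682.8  31.8]
```

Run:
```python
from h import *; from bench import imaging,bot
a=-1.28
bot.movel([290*np.cos(a),290*np.sin(a),330],max_speed=250)
bot.move_ptp([290,40,350],[np.pi,0,np.pi/2])
s=bot.get_state(); print(s["t"],s["tcp_pos"],s["contact_force"],s["qpos"].round(2))
bot.move_ptp([430,150,330],[np.pi,0,np.pi/2-.2])
import json
def cap(k):
    m=imaging.camera_model("wrist"); cv2.imwrite(f"pics/{k}.png",imaging.capture("wrist"))
    np.save(f"pics/{k}.npy",m,allow_pickle=True)
bot.dwell(.2)
cap("w1"); cv2.imwrite("pics/top1.png",imaging.capture("top"))
s=bot.get_state(); print(s["t"],s["tcp_pos"],s["contact_force"],s["qpos"].round(2)); print(imaging.camera_model("wrist")["position"])
```

```text
2.95 [290.18786245  39.58770327 349.78083019] [-0.18222046  0.35083119 -0.10697964] [-0.12 -0.23 -0.49  1.32 -0.    1.45]
4.0 [429.74727428 149.26564773 330.71073212] [-0.55916716  0.0810364  -0.19539775] [ 0.17  0.1  -0.23  1.24 -0.    1.94]
[443.42306156 215.99765215 472.39638931]
```

View pics/w1.png

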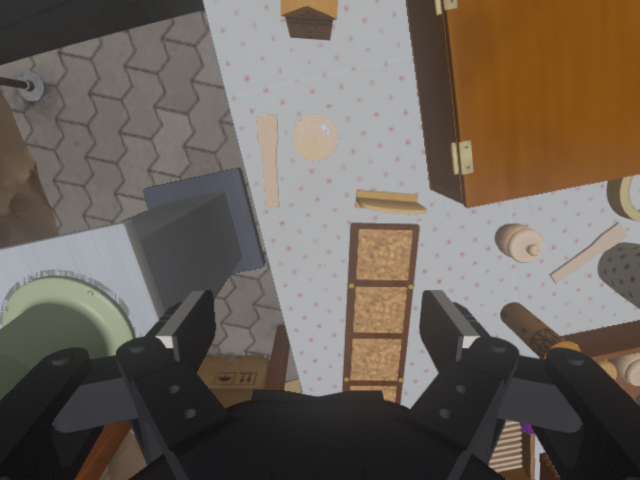

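The wrist view shows the sign at (390,202), the round tower at (316,137), the jar at (520,243) and the house at (310,18). The left end of the board runs from about (352,223) to (419,226). I'll check these against the top-view fixes.

Run:
```python
from h import *
W=np.load("pics/w1.npy",allow_pickle=True).item()
print("board L corners",plane(W,[(351,223.5),(419,225)],12).round(1))
im=cv2.imread("pics/w1.png");hsv=cv2.cvtColor(im,cv2.COLOR_BGR2HSV)
print("pred of top-view est",proj(W,[[441.8,217.7,76],[682.8,31.8,40],[686.1,-93.7,116],[475.7,-80,12]]).round(1))
w=hsv[105:170,288:345];mm=((w[...,1]>40)&(w[...,0]<30)).astype(np.uint8);mm=cv2.morphologyEx(mm,cv2.MORPH_OPEN,np.ones((3,3)))
c=max(cv2.findContours(mm,0,1)[0],key=cv2.contourArea);e=cv2.fitEllipse(c);p=np.array(e[0])+[288,105]
f=plane(W,[p,p+[1,0]],76);print("round",p,np.array(e[1])*np.linalg.norm(f[1]-f[0]),f[0])
m=((hsv[...,1]>60)&(hsv[...,0]<30)).astype(np.uint8)
# inter-pad gap midpoints: pads from lighter colours
pm=((hsv[...,2]>120)&(hsv[...,1]>60)&(hsv[...,0]<25)).astype(np.uint8);pm[:222]=0;pm[:,:345]=0;pm[:,425:]=0;pm[405:]=0
pm=cv2.morphologyEx(pm,cv2.MORPH_OPEN,np.ones((3,3)))
pm=cv2.morphologyEx(pm,cv2.MORPH_CLOSE,np.ones((3,3)))
for c in cv2.findContours(pm,0,1)[0]:
    if cv2.contourArea(c)>800:
        b=plane(W,cv2.boxPoints(cv2.minAreaRect(c)),15);print("pad",b.mean(0).round(1),[np.linalg.norm(b[i]-b[i-1]).round(1) for i in(0,1)], )
c=np.array([475.7,-80]);y=np.array([.2236,.9747])
print("top pads",[ (c+k*y).round(1) for k in(127.5,42.5,-42.5,-127.5)])
cr=cv2.resize(im[0:60,260:360],None,fx=6,fy=6,interpolation=cv2.INTER_CUBIC);cv2.imwrite("pics/h1.png",cr)
```

```text
board L corners [[466.3  97.1]
 [557.4  76.3]]
pred of top-view est [[315.3 137.3]
 [522.3 243.7]
 [562.8 357.6]
 [377.6 334.4]]
round [314.71975327 137.20285034] [47.39549845 49.1329364 ] [441.1667598  217.96364394]
pad [ 463.3 -120.5] [np.float64(89.7), np.float64(76.2)]
pad [486.2 -36.5] [np.float64(77.5), np.float64(90.2)]
pad [503.3  43.9] [np.float64(78.5), np.float64(75.6)]
top pads [array([504.2,  44.3]), array([485.2, -38.6]), array([ 466.2, -121.4]), array([ 447.2, -204.3])]
```

View h1.

The two views agree to about 1–2 mm. I need a closer look at the house to get its position and yaw.

Run:
```python
from h import *; from bench import imaging,bot
bot.move_ptp([420,240,300],[np.pi,0,np.pi/2-.25]); bot.dwell(.3)
m=imaging.camera_model("wrist"); im=imaging.capture("wrist");cv2.imwrite("pics/w2.png",im);np.save("pics/w2.npy",m,allow_pickle=True)
print(m["position"],bot.get_state()["tcp_pos"])
```

```text
[437.54103657 305.20535505 442.20324929] [420.3965686  239.33823375 300.40362376]
```

View pics/w2.png

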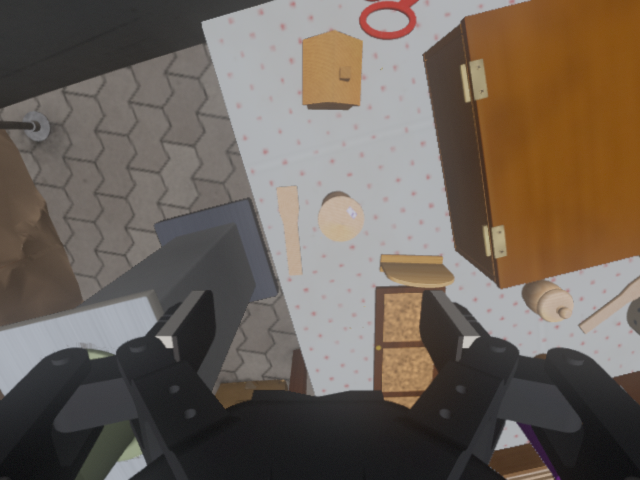

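Run:
```python
from h import *
im=cv2.imread("pics/w2.png");cv2.imwrite("pics/h2.png",cv2.resize(im[22:117,285:380],None,fx=6,fy=6,interpolation=cv2.INTER_CUBIC))
```

```text
(no output)
```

View pics/h2.png

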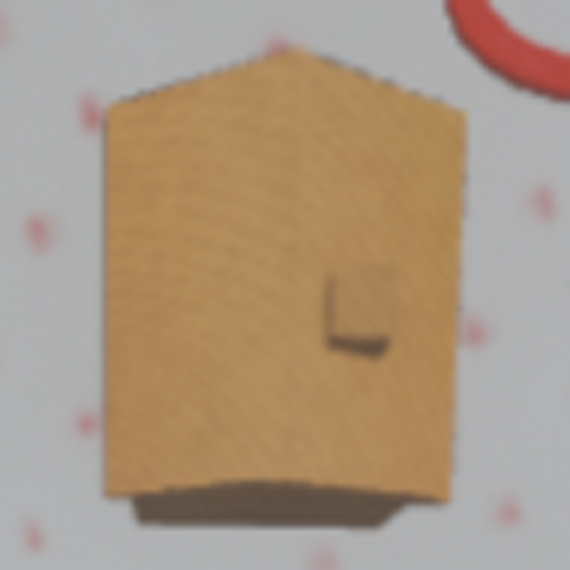

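Run:
```python
from h import *
from bench import imaging
W=np.load("pics/w2.npy",allow_pickle=True).item();T=imaging.camera_model("top")
p=np.array([(105,105),(465,112),(450,502),(105,497)])/6+[284.6,21.6]
b=plane(W,p,88);print(b.round(1),b.mean(0))
for i in range(4):
    d=b[i]-b[i-1];print(np.linalg.norm(d).round(1),np.arctan2(d[1],d[0]).round(3))
pt=np.array([(125,98),(235,130),(205,243),(88,210)])/5+[109.6,224.6]
b=plane(T,pt,88);print(b.round(1),b.mean(0))
for i in range(4):
    d=b[i]-b[i-1];print(np.linalg.norm(d).round(1),np.arctan2(d[1],d[0]).round(3))
```

```text
[[446.5 395.8]
 [500.2 381. ]
 [485.1 325.6]
 [431.6 340.1]] [465.8521438  360.61142998]
57.7 1.309
55.6 -0.268
57.5 -1.836
55.5 2.877
[[500.1 380.8]
 [486.1 327.9]
 [433.2 340.2]
 [447.4 396.3]] [466.71122228 361.28634314]
54.9 -0.287
54.7 -1.829
54.3 2.914
57.9 1.323
```

```bash
cat >> h.py <<'E'
from bench import bot, imaging, solve_ik
YB=np.pi/2-.2255
C=np.array([475.5,-79.5]);yv=np.array([.2236,.9747])
PADS={i+1:C+k*yv for i,k in enumerate((127.5,42.5,-42.5,-127.5))}
def st(tag):
    s=bot.get_state();print(tag,round(s["t"],1),s["tcp_pos"].round(1),"F",s["contact_force"].round(1),"open",round(s["opening"],3));return s
def pick(xy,z,yaw,lift,effort=35):
    bot.grip(1.0)
    bot.move_ptp([*xy,z+120],[np.pi,0,yaw])
    hit=bot.movel([*xy,z],max_speed=120,threshold=8);st(f"down hit={hit}")
    if hit: return False
    bot.grip(0.0,effort);st("gripped")
    bot.movel([*xy,z+lift],max_speed=120);s=st("lifted");return s["opening"]
def place(n,z,yaw=YB,high=90,up=120):
    x,y=PADS[n]
    bot.movel([x,y,z+15+high],rot=[np.pi,0,yaw],max_speed=180)
    bot.movel([x,y,z+15+12],max_speed=100);bot.dwell(.2)
    hit=bot.movel([x,y,z+15-1.5],max_speed=20,threshold=3);st(f"set hit={hit}")
    bot.grip(1.0);bot.dwell(.2)
    bot.movel([x,y,z+15+up],max_speed=120);st("up")
E
python3 - <<'E'
from h import *
print(PADS)
o=pick((466.2,361),60,1.306,100)
cv2.imwrite("pics/w3.png",imaging.capture("wrist"))
E
```

```text
{1: array([504.009  ,  44.77425]), 2: array([485.003  , -38.07525]), 3: array([ 465.997  , -120.92475]), 4: array([ 446.991  , -203.77425])}
down hit=False 6.9 [466.8 361.3  60.9] F [-0.4  0.5 -0.5] open 0.999
gripped 7.3 [466.6 361.3  60.8] F [-1.2  0.2  5.6] open 0.647
lifted 8.3 [465.6 360.6 159.1] F [-0.3  0.8 -1. ] open 0.646
```

View pics/w3.png

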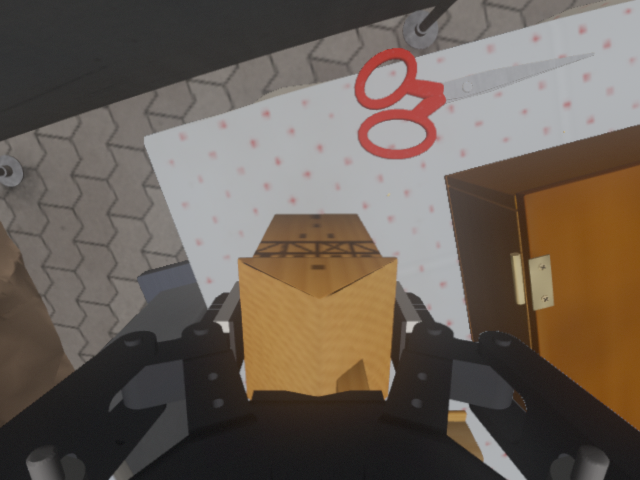

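The house is held square across its eave walls at an opening of 55 mm, as expected. The straight path would only just clear the round tower, so I'll carry it higher.

Run:
```python
from h import *
bot.movel([450,345,200],max_speed=150)
place(3,60.5,high=130,up=130)
bot.move_ptp([440,60,300],[np.pi,0,YB-np.pi]);bot.dwell(.2)
m=imaging.camera_model("wrist");cv2.imwrite("pics/w4.png",imaging.capture("wrist"));np.save("pics/w4.npy",m,allow_pickle=True)
st("")
```

```text
set hit=True 13.7 [ 465.8 -120.9   75.8] F [-1.3 -0.1  6.1] open 0.646
up 15.5 [ 465.4 -120.7  204.8] F [0.8 0.1 0.1] open 1.001
 18.1 [440.   59.9 299.9] F [-0.3  0.8  0.2] open 1.002
```

View pics/w4.png

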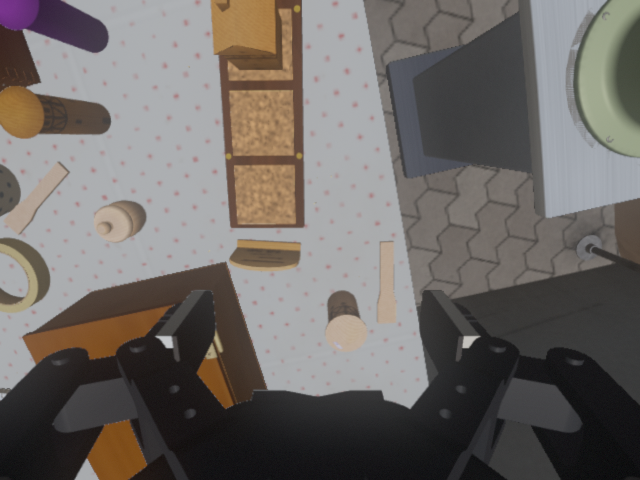

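The house stands upright on pad 3 at (245,30). The slim tower at (22,112) and the jar at (115,222) are both in view, so I'll check their top-view fixes here.

Run:
```python
from h import *
W=np.load("pics/w4.npy",allow_pickle=True).item()
im=cv2.imread("pics/w4.png")
print(proj(W,[[686.1,-93.7,116],[686.1,-93.7,0],[682.8,31.8,0],[682.8,31.8,73]]).round(1))
# slim foot: bottom edge, jar foot
for nm,P,Rr,z in(("slim foot",(686.1,-93.7),19,0),("eave",(686.1,-93.7),23,116),("tip",(686.1,-93.7),.1,143),("jar",(682.8,31.8),23.5,32),("knob",(682.8,31.8),.1,70),("rt foot",(441.5,218),20.5,0),("rt eave",(441.5,218),25,76)):
    a=np.linspace(0,2*np.pi,60);q=proj(W,np.c_[P[0]+Rr*np.cos(a),P[1]+Rr*np.sin(a),0*a+z])
    cv2.polylines(im,[np.round(q*8).astype(np.int32)],True,(255,255,0),1,cv2.LINE_AA,3)
a=cv2.resize(im[70:270,0:150],None,fx=3,fy=3);b=cv2.resize(im[270:370,300:400],None,fx=3,fy=3)
o=np.zeros((600,760,3),np.uint8);o[:,:450]=a;o[:300,455:755]=b;cv2.imwrite("pics/o4.png",o)
```

```text
[[ 18.7 113.2]
 [ 94.7 119.1]
 [132.5 215.4]
 [ 99.4 229.4]]
```

View pics/o4.png

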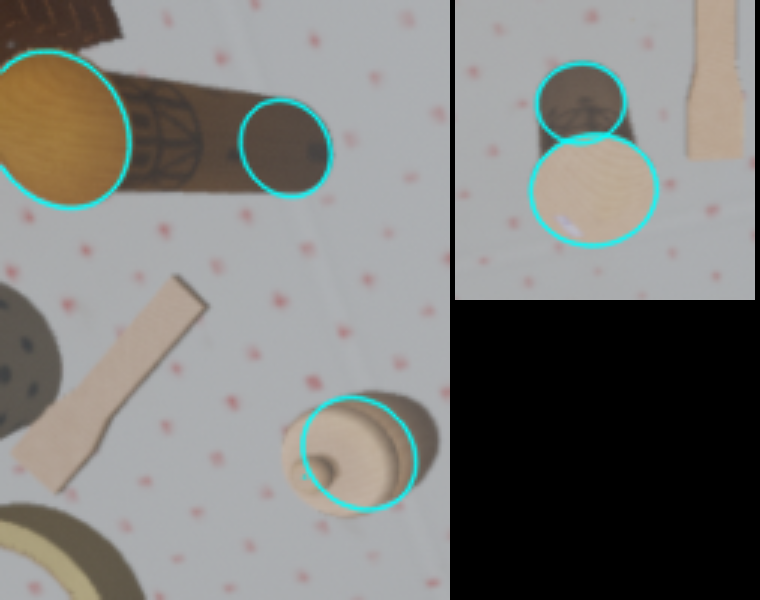

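The slim and round tower fixes line up with this view, and the jar is off by about 3 mm, which is acceptable. Next is the round tower to pad 2.

Run:
```python
from h import *
T=imaging.camera_model("top");print("jar knob top",plane(T,[(285.4,170.6)],68))
W=np.load("pics/w4.npy",allow_pickle=True).item();print("jar knob wrist",plane(W,[(313/3,470/3+70)],66))
o=pick((441.3,218),43,YB,110)
if o and o>.3: place(2,43.5)
cv2.imwrite("pics/w5.png",imaging.capture("wrist"))
```

```text
jar knob top [[682.58246915  32.59811107]]
jar knob wrist [[680.86799579  30.86413683]]
down hit=False 22.4 [441.9 218.2  43.6] F [ 0.  -0.9 -0.5] open 1.002
gripped 22.8 [441.7 218.2  43.7] F [-1.4 -0.4  4.5] open 0.567
lifted 23.9 [440.7 217.8 152.3] F [-0.7 -0.  -0.8] open 0.567
set hit=True 27.2 [484.8 -38.1  58.8] F [-1.1  0.2  3.7] open 0.568
up 29.0 [484.4 -38.  177.8] F [-0.7 -0.  -0.5] open 1.002
```

View pics/w5.png

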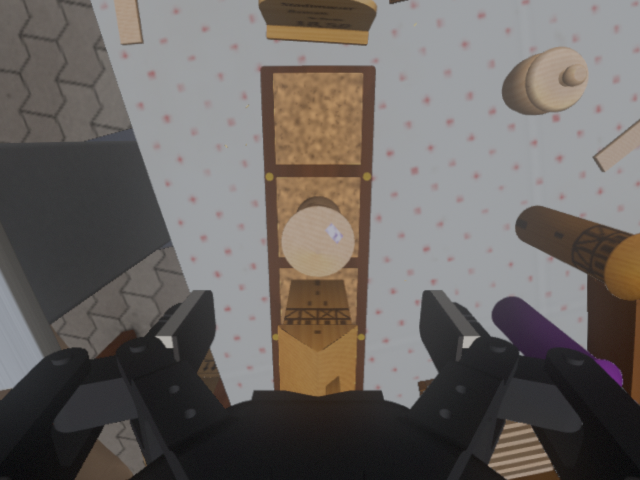

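The round tower is upright on pad 2 at (318,240), and the house is behind it on pad 3. Now the slim tower.

Run:
```python
from h import *
o=pick((686.1,-93.9),84,YB,90)
if o and o>.3:
    bot.movel([590,-110,195],max_speed=180)
    place(4,84.5,high=90,up=120)
cv2.imwrite("pics/w6.png",imaging.capture("wrist"))
```

```text
down hit=False 31.3 [686.8 -94.   85.1] F [ 0.1 -0.4  0.1] open 1.003
gripped 31.7 [686.5 -94.   84.8] F [-1.  -0.3  5.6] open 0.528
lifted 32.6 [685.5 -93.7 173. ] F [-0.7  0.3 -0.9] open 0.528
set hit=True 36.1 [ 446.8 -203.7   99.7] F [0.  0.9 4.5] open 0.53
up 38.0 [ 446.5 -203.5  218.8] F [-0.1  0.2 -0.4] open 0.998
```

View pics/w6.png

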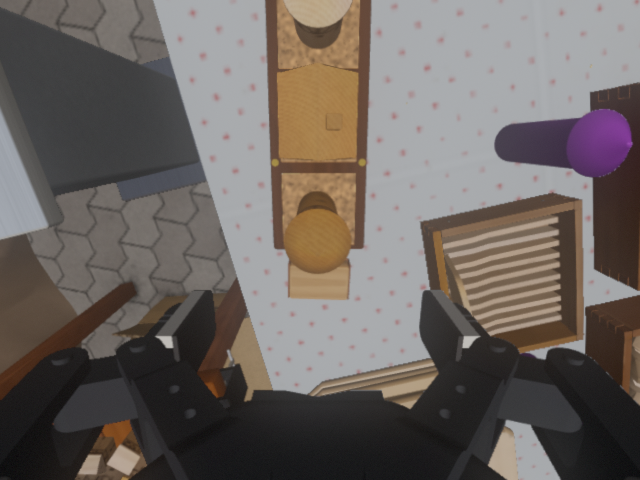

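The slim tower is on pad 4 at (318,240), and the house and round tower stand above it in the picture. The jar goes last. I'll go up first so the open gripper clears the towers.

Run:
```python
from h import *
bot.move_ptp([600,-50,270],[np.pi,0,YB])
o=pick((682,31.6),15,YB,110)
if o and o>.3:
    place(1,15.5,high=90,up=150)
bot.move_ptp([340,60,380],[np.pi,0,YB-.6]);bot.dwell(.3)
m=imaging.camera_model("wrist");cv2.imwrite("pics/w7.png",imaging.capture("wrist"));np.save("pics/w7.npy",m,allow_pickle=True)
cv2.imwrite("pics/top2.png",imaging.capture("top"));st("")
t=cv2.imread("pics/top2.png");cv2.imwrite("pics/t2.png",cv2.resize(t[145:305,235:435],None,fx=3.75,fy=3.75,interpolation=cv2.INTER_CUBIC)[:600])
```

```text
down hit=False 41.0 [682.9  31.5  16. ] F [ 0.2  1.2 -0. ] open 0.998
gripped 41.5 [682.7  31.5  15.9] F [0.2 0.7 5.4] open 0.514
lifted 42.5 [681.2  31.6 123.9] F [-0.9 -0.3 -0.9] open 0.518
set hit=True 45.4 [503.8  44.7  30.9] F [-1.3 -0.3  6.5] open 0.519
up 47.5 [503.4  44.8 179.8] F [-0.5 -0.3 -0.1] open 0.998
 48.9 [340.1  60.  379.5] F [-0.  -0.3  0.6] open 1.002
```

View pics/t2.png

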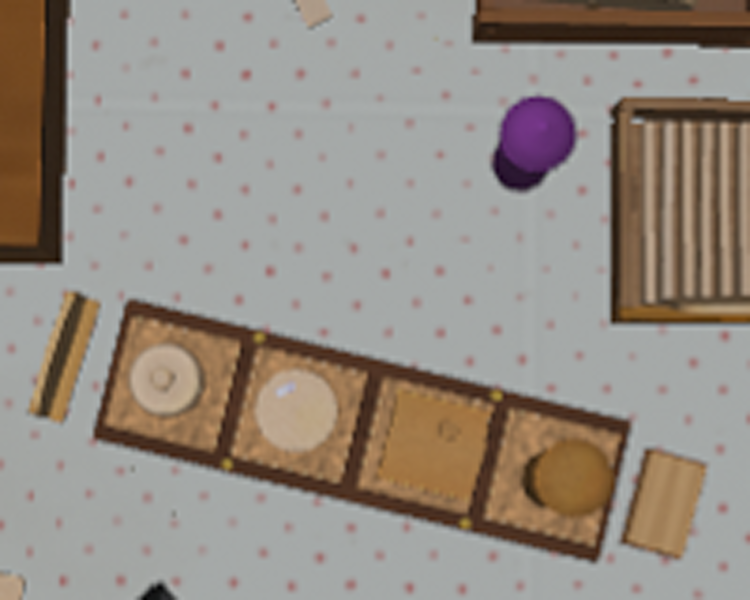

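View pics/w7.png

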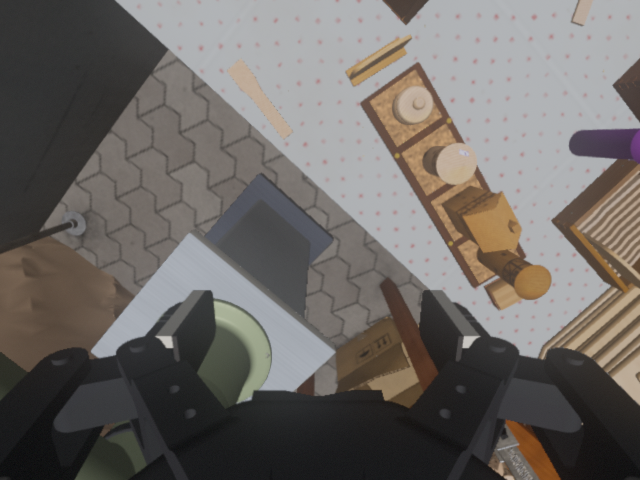

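All four stand in order on the pads, and the sign and sanding block look unmoved. I'll check the centring in numbers from the top view.

Run:
```python
from h import *
T=imaging.camera_model("top");o=np.array([235,145])-.37
for nm,px,z,n in(("jar knob",(163,378),85,1),("jar belly",(165,380),57,1),("round eave",(296,410),91,2),("house eave ctr",(432,444),103,3),("slim eave",(576,477),131,4)):
    p=plane(T,[np.array(px)/3.75+o],z)[0];print(nm,p.round(1),"off",(p-PADS[n]).round(1))
a=cv2.imread("pics/top0.png");b=cv2.imread("pics/top2.png")
for r in((220,260,240,262),(262,296,400,426)):
    d=cv2.absdiff(a,b)[r[0]:r[1],r[2]:r[3]];print("sign/block max diff",d.max(),d.mean().round(2))
W=np.load("pics/w7.npy",allow_pickle=True).item()
print("wrist: jar belly",plane(W,[(412,105)],50), "knob",plane(W,[(419,103)],83),"round eave",plane(W,[(455,164)],91),"slim eave",plane(W,[(532,282)],131))
```

```text
jar knob [503.4  44.4] off [-0.6 -0.4]
jar belly [503.5  45.5] off [-0.5  0.7]
round eave [484.9 -38.3] off [-0.1 -0.2]
house eave ctr [ 465.4 -121.3] off [-0.6 -0.4]
slim eave [ 447.  -205.2] off [-0.  -1.4]
sign/block max diff 25 1.63
sign/block max diff 3 1.29
wrist: jar belly [[503.52055244  45.36758643]] knob [[502.93275165  45.14107598]] round eave [[482.81488221 -37.77711602]] slim eave [[ 445.60435958 -202.92582257]]
```

Every offset is within about 2 mm, so I'm handing in.

Run:
```python
from bench import bot
bot.sign_off();print(bot.get_state()["t"])
```

```text
the job is handed in; nothing more can be done
the job is handed in; nothing more can be done
```

I set all four pieces on the display board and handed the job in at about 49 s of the 96 s allowed. The sign stands at the left end, so the order is jar on pad 1, round tower on pad 2, house on pad 3 and slim tower on pad 4.

- **Centring:** by the top camera each piece is within about 1.5 mm of its pad's centre, and the wrist camera agrees to about 2 mm for the jar, round tower and slim tower. The limit is 15 mm. I did not re-measure the house in the last wrist picture.
- **Standing:** all four look upright and released in both final views, and the gripper is well clear of them. I judged upright by eye and did not measure the tilt angles.
- **Sign and sanding block:** comparing the top pictures from start and end shows neither moved.
- **Failed checks:** none failed. The only disagreement was about 2–3 mm between the two cameras on the jar's starting position, and it was still picked up and placed cleanly.

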